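Rinse an espresso cup on the cup rinser and set it to drain

TASK

The washed espresso cup standing upside down on the bare drainer still needs its rinse: keeping it upside down, centre it on the star of the cup rinser, press it down so that the star sinks and hold it so for a good second, then set it upside down on the wire rack, wholly on the rack, without shifting the cup that already drains there. The cups are thin china: grip no harder than about 20 N, and never press or bump the cup on the rinser or the rack with more than about 20 N; put it down softly and let go.

Things in the scene. Friction and masses are not known exactly. Their poses are not given: they have to be found in the camera images.
- cup: the espresso cup to rinse: striped china, upside down on the bare drainer in front; bowl 65 mm across at the mouth (below), 60 mm halfway up, 50 mm high; handle reaching 56 mm from the bowl's axis along body -y. Origin in the plane of the mouth, 12 mm from the bowl's axis towards the handle; z up. Grip across the bowl along body x. About 0.11 kg; stands 20 N a finger
- cup_foot (a point): centre of that cup's foot, which is uppermost: on the bowl's axis, 50 mm above the mouth
- rinser: cup rinser fixed on the drainer: steel drip tray 150 (x) x 130 (y) x 25 mm with drain slots and, in the middle, a black six-armed star. Origin at the centre of the tray's underside
- star_top (a point): centre of the top of the rinser's black star: six flat arms reaching 44 mm from the centre, top 40 mm above the drainer when up, 15 mm above the tray's rim; the cup's mouth stands on the arms
- rinser_star (a joint): how far the star is pressed down, 0 (up) to 0.010 m (fully down); spring, 3.4 N to start, 7.4 N fully down; water runs beyond 0.005
- rack: wire draining rack fixed on the drainer, 200 (x) x 120 (y) x 20 mm high, long wires along x. Origin at its centre at the drainer's surface; the cups stand on its wires 20 mm up
- rinsed_cup: the same kind of cup, already rinsed, upside down on the far half of the rack; its handle reaches 56 mm from the bowl's axis along its own -y. Leave it where it is
- rinsed_cup_foot (a point): centre of the rinsed cup's foot, on its bowl's axis, 50 mm above its mouth

How it is judged (in metres and radians):
On the way:
1. the cup, upside down and centred on the star, holds the star pressed by more than 5 mm for 0.8 s (value of joint rinser_star above 0.005 m and horizontal distance between cup_foot and star_top below 0.015 m and angle between cup's own z axis and vertical below 0.2 rad and contact force between cup and rinser above 2 N), for 0.8 s.
At the end, for the whole second after the job is handed in: the cup rests upside down and level on the rack's wires, its bowl wholly on the rack (bowl's axis within 70 mm of the rack's centre lengthways and 30 mm across), still, and the rinsed cup within 15 mm of where it was (x of cup_foot in the frame of rack between -0.07 and 0.07 m and y of cup_foot in the frame of rack between -0.03 and 0.03 m and z of cup_foot in the frame of rack between 0.064 and 0.076 m and angle between cup's own z axis and vertical below 0.1 rad and linear speed of cup below 0.02 m/s and distance of rinsed_cup from where it was at the start of the episode below 0.015 m); the robot touches nothing.
It fails at once if the cup is squeezed or pushed by the fingers with more than 50 N in all (25 N a finger) (contact force between cup and the fingers above 50 N).
It fails at once if the cup is pressed or bumped on the rinser or the rack with more than 25 N (contact force between cup and rinser above 25 N or contact force between cup and rack above 25 N).
It fails at once if the cup is tipped over (angle between cup's own z axis and vertical above 0.6 rad).
It fails at once if the rinsed cup is shifted more than 15 mm (distance of rinsed_cup from where it was at the start of the episode above 0.015 m).
It fails at once if the cup is dropped (falls freely by more than about 6 mm: faster than 0.35 m/s with no finger on it) (linear speed of cup above 0.35 m/s and contact force between cup and the fingers below 0.01 N).
It also fails if it takes over 51 s, if anything falls off the work surface, if the arm or the gripper's body presses on something with over 40 N, if the wrist force passes 120 N, or if a joint passes its speed limit or range.

ROBOT

A 6-joint arm with a two-finger parallel gripper is mounted at the origin on a cart in front of the work surface, level with it; the furniture and walls round the work are solid. World frame = base frame: x ahead of the robot, y to its left, z up, the work surface at z = 0. Lengths are in mm, angles in rad, forces in N, time in s.
With the tool pointing down it reaches from about 350 to 925 mm from the base axis. Payload 6.4 kg.
Tool frame: the origin (TCP) lies midway between the tips of the shut fingers; the grasp point (between the pads) lies 19 mm behind it (tcp_to_grasp is the distance from the TCP to the grasp point, in mm); z points along the fingers, y is the line along which they close (so a half turn about z gives the same grasp; the last joint's range is limited). The gripper opens to 85 mm and grips with 20 to 120 N. Pads are 22 mm wide; open, the fingers measure 114 mm over their backs; the gripper's body (76 mm by 85 mm) begins 54 mm behind the grasp point. The pads swing forward as they close: fully open they stand 13 mm farther back than shut.
Start: joints at [1.03, 0.245, 1.558, -0, 1.339, -0.174], TCP at [233.107, 606.774, 231.29] pointing down, gripper open.
Joint ranges: [-3.13, 3.13], [-1.02, 2.26], [0.13, 2.54], [-0.95, 4.09], [0.21, 2.88], [-2.74, 2.74]. Speed limits (rad/s): [2.57, 2.57, 3.14, 3.14, 3.14, 3.14].

INTERFACE

Orientations are given as a unit quaternion [x, y, z, w].
In Python, from workcell import read_state, snapshot, close_job, regions_of, tcp_to_grasp gives the robot as it stands.
- The arm moves only by the shell command python3 -m handwheel 'ROWS'. ROWS is JSON, a list of rows, each a list of 7 numbers: the shift along the tool's x, y, z in units of 300 mm (1.0 is 300 mm), then the turn, a rotation vector about the tool's x, y, z in units of pi/2 rad (1.0 is pi/2 rad), then the closure, from -1 (fully open) to 1 (shut). In form: [[x, y, z, ax, ay, az, jaw], ...]. A call has 1 to 8 rows; each row is the pose to reach, as a shift and turn from the pose commanded when the call began, along the tool's axes at that moment; what a row does not reach only later rows make up. A row lasts 1/8 s, in which the tool goes at most 62.5 mm and 10.7 degrees, less where a joint would pass 70% of its speed; a pose out of reach is approached as far as the arm can. A call with a number of a shift or a turn outside -1 to 1 is refused whole. A call with a gripper value outside its range is refused whole. The fingers move at their own pace and stop on an object; the grip force is fixed at half the most. Time passes only in rows, so rows that repeat a pose let the fingers close. It gives the time, the measured TCP pose, the force, the opening and the grip force at its end, in the units of the state.
- read_state(): the state, without advancing time (a new reading comes with each control period).
- snapshot(name): name is "side" or "top" or "wrist"; returns a dict with "img" (384x512x3 uint8, red, green, blue), "z_map" (384x512 float32, mm along the optical axis (not along the pixel's ray), 0 where there is no reading), "mtx" (3x3 intrinsics, pixels), "D" ([k1, k2, p1, p2, k3] as OpenCV has them; the pictures are not rectified), "rvec" (rotation vector, rad) and "tvec" (3), from world to camera coordinates, as OpenCV has them; the wrist camera has in their place "tool_from_camera" (4x4, takes a point from camera to tool coordinates, whose origin is the TCP and whose axes are the flange's). Camera axes: x right, y down, z forward; pixel columns grow to the right and rows downward; lengths in mm; the calibration is good to about 2 mm. A picture is of the moment at which its call begins: read the wrist's pose just before it.
- close_job(): hands the job in; it is judged then, once.
Trained networks look in a picture, given as the dict that the camera call returned (one of the last four; its "shot" number tells which), for a name from the list of things; names that differ only in an ending like _2 or _b are one class to them, and where a whole thing is asked for, a point or a joint stands for the part that bears it (a point fixed in the world has none). Each returns a list of dicts, best first, with "p" (0 to 1); they miss things now and then, are a little off and sometimes report something else, mostly with a low value. They report only what shows in the picture. A call takes as long as a camera call.
- regions_of(picture, query): "pixels" (384x512 bool, what is visible of it) and "rect" ([left, top, width, height] in pixels, round what is visible of it).
The state is a dict: "time": time; "joint_pos": joint angles; "dq": joint speeds; "effort": joint torques, N m; "tool_pos": TCP position; "eef_rot": TCP orientation; "wrist_force": force on the tool from outside, world axes, zero at the start; "ft_torque": the same for the moment, N m; "grip_width": finger opening in mm; "gripper_force": force on a finger pad.
Only numpy, scipy, OpenCV 4.12 (cv2) and the standard library are available. Lean on these libraries where they do the work, as an engineer would, in place of code of your own. Each camera call takes 0.05 s, during which the arm holds its last target. There are 200 camera calls.

## Working session

There is one attempt and no reset: what is moved stays moved. The work goes in short steps, Python scripts to look and compute and a shell command to move; the robot and the scene stay as the last step left them, time stands still between calls to the robot, and variables do not carry over. Pictures are saved under pics/ and viewed, at most 10 in all, crops included, and the job is handed in when it is done.

```bash
mkdir -p pics; cat > h.py <<'E'
import numpy as np, cv2
from workcell import *
from scipy.spatial.transform import Rotation as R
def pose(s):
    T=np.eye(4); T[:3,:3]=R.from_quat(s['eef_rot']).as_matrix(); T[:3,3]=s['tool_pos']; return T
def shot(n):
    s=read_state(); p=snapshot(n)
    if n=='wrist': p['W']=pose(s)@np.array(p['tool_from_camera'])
    else:
        M=np.eye(4); M[:3,:3]=cv2.Rodrigues(np.array(p['rvec'],float))[0]; M[:3,3]=np.ravel(p['tvec']); p['W']=np.linalg.inv(M)
    return p
def cloud(p,mask):
    v,u=np.nonzero(mask&(p['z_map']>0)); z=p['z_map'][v,u]
    q=cv2.undistortPoints(np.stack([u,v],1).astype(float).reshape(-1,1,2),np.array(p['mtx'],float),np.array(p['D'],float)).reshape(-1,2)
    P=np.c_[q*z[:,None],z]
    return P@p['W'][:3,:3].T+p['W'][:3,3]
E
python3 - <<'E'
from h import *
s=read_state(); print(s['time'],s['tool_pos'],R.from_quat(s['eef_rot']).as_matrix().round(3).tolist(),s['grip_width'])
ims=[]
for n in ['side','top','wrist']:
    p=shot(n); ims.append(p['img'].copy())
    print(n,'cam at',p['W'][:3,3].round())
    for q in ['cup','rinsed_cup','rinser','rack','star_top']:
        for r in regions_of(p,q)[:2]:
            c=cloud(p,r['pixels'])
            print(q,round(r['p'],2),r['rect'],len(c), np.percentile(c,[2,50,98],axis=0).round(0).tolist() if len(c) else '')
for n,i in zip('stw',ims): cv2.imwrite(f'pics/{n}0.png',i[:,:,::-1])
cv2.imwrite('pics/all0.png',cv2.resize(np.hstack(ims[:2]),(800,300))[:,:,::-1])
E
```

```text
0.0 [232.8089981  606.26171178 230.18273692] [[-0.933, 0.359, -0.001], [0.359, 0.933, -0.002], [0.0, -0.002, -1.0]] 85.20437952429137
side cam at [ 167. -617.  501.]
cup 0.66 [143.6, 210.4, 49.8, 37.4] 1345 [[376.0, 7.0, 2.0], [417.0, 22.0, 29.0], [450.0, 54.0, 49.0]]
rinsed_cup 0.77 [254.0, 149.7, 45.1, 32.1] 911 [[657.0, 90.0, 21.0], [680.0, 103.0, 48.0], [732.0, 138.0, 69.0]]
rinser 0.64 [259.7, 208.2, 111.5, 75.2] 4753 [[549.0, -176.0, 6.0], [610.0, -123.0, 23.0], [697.0, -48.0, 40.0]]
rinser 0.58 [144.7, 208.2, 47.8, 41.1] 1360 [[376.0, 7.0, 1.0], [417.0, 22.0, 29.0], [452.0, 54.0, 49.0]]
rack 0.69 [196.9, 164.9, 119.8, 50.2] 2470 [[547.0, 42.0, -5.0], [634.0, 99.0, 18.0], [752.0, 183.0, 21.0]]
star_top 0.75 [291.9, 212.4, 46.4, 35.0] 640 [[587.0, -145.0, 22.0], [623.0, -110.0, 39.0], [662.0, -70.0, 41.0]]
top cam at [414.  13. 907.]
cup 0.66 [228.5, 250.6, 29.3, 35.5] 589 [[382.0, 12.0, 3.0], [425.0, 37.0, 42.0], [458.0, 65.0, 51.0]]
rinsed_cup 0.82 [196.7, 134.7, 27.4, 34.0] 578 [[660.0, 92.0, 26.0], [683.0, 115.0, 60.0], [731.0, 149.0, 71.0]]
rinsed_cup 0.71 [228.8, 250.0, 29.4, 32.7] 586 [[383.0, 11.0, 12.0], [427.0, 37.0, 42.0], [456.0, 65.0, 51.0]]
rinser 0.7 [272.2, 151.8, 56.0, 60.1] 2891 [[555.0, -165.0, 18.0], [624.0, -103.0, 23.0], [697.0, -43.0, 42.0]]
rack 0.73 [186.5, 132.3, 54.5, 83.4] 940 [[547.0, 45.0, -3.0], [624.0, 95.0, 19.0], [754.0, 175.0, 23.0]]
rack 0.68 [286.2, 161.8, 32.6, 34.8] 394 [[590.0, -140.0, 22.0], [628.0, -106.0, 40.0], [664.0, -72.0, 44.0]]
star_top 0.77 [287.4, 164.9, 29.3, 28.2] 289 [[605.0, -136.0, 22.0], [635.0, -106.0, 40.0], [664.0, -74.0, 44.0]]
star_top 0.32 [199.9, 136.8, 24.7, 34.7] 587 [[659.0, 93.0, 25.0], [684.0, 115.0, 60.0], [733.0, 145.0, 71.0]]
wrist cam at [157. 637. 374.]
```

View pics/all0.png

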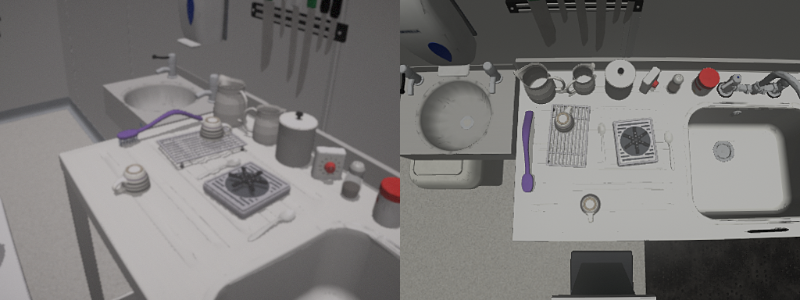

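View pics/w0.png

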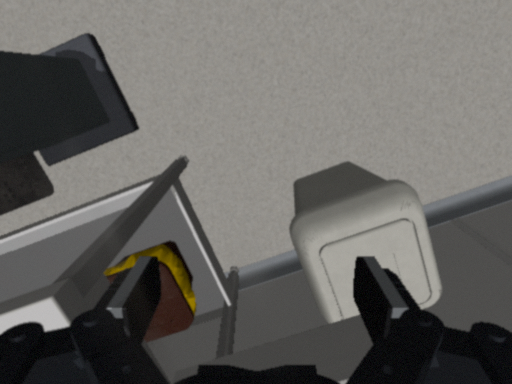

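The side and top views show the striped cup in front: side px (168,229), top px (243,268), with its handle towards the robot. The rinser is at top px (300,182) and the rack at (214,174), with the rinsed cup on its far half. The wrist camera sees only the floor. Next I'll refine the poses.

```bash
cat > m.py <<'E'
from h import *
from scipy.optimize import least_squares
def circ(P):
    f=lambda a:np.hypot(P[:,0]-a[0],P[:,1]-a[1])-a[2]
    r=least_squares(f,[*np.median(P[:,:2],axis=0),25],loss='soft_l1'); return r.x.round(1)
E
python3 - <<'E'
from m import *
for n in ['top','side']:
    p=shot(n)
    for q in ['cup','rinsed_cup']:
        r=regions_of(p,q)[0]; c=cloud(p,cv2.erode(r['pixels'].astype(np.uint8),np.ones((2,2)))>0); zt=np.percentile(c[:,2],97)
        t=c[c[:,2]>zt-4]; 
        print(n,q,'top z',zt.round(1),'foot mean',t.mean(0).round(1),len(t),'minmax',t.min(0).round(),t.max(0).round())
        for a,b in [(8,20),(20,32),(32,44)]:
            l=c[(c[:,2]<zt-a)&(c[:,2]>zt-b)]
            if len(l)>20: print('   slice',a,b,circ(l),len(l))
        far=c[np.hypot(*(c[:,:2]-t.mean(0)[:2]).T)>40]
        print('   handle dir',(far.mean(0)-t.mean(0)).round(1) if len(far) else None,len(far), np.degrees(np.arctan2(*(far.mean(0)-t.mean(0))[[1,0]])).round() if len(far) else '')
    r=regions_of(p,'rinser')[0]; c=cloud(p,r['pixels']); c=c[(c[:,2]>15)&(c[:,2]<30)]
    print('rinser',cv2.minAreaRect(c[:,:2].astype(np.float32)),np.median(c[:,2]))
    for r in regions_of(p,'star_top')[:1]:
        c=cloud(p,r['pixels']); c=c[(c[:,2]>34)]; print('star',r['p'],c.mean(0).round(1),cv2.minEnclosingCircle(c[:,:2].astype(np.float32)),np.median(c[:,2]))
    r=regions_of(p,'rack')[0]; c=cloud(p,r['pixels']); c=c[(c[:,2]>12)&(c[:,2]<26)]
    print('rack',cv2.minAreaRect(c[:,:2].astype(np.float32)),np.median(c[:,2]))
    if n=='top': cv2.imwrite('pics/t1.png',cv2.resize(p['img'][110:310,170:350],(720,800)[:1]+(600,),interpolation=cv2.INTER_CUBIC)[:,:,::-1])
E
python3 -c "import workcell;print(workcell.tcp_to_grasp)"
```

```text
18.700000000000003Traceback (most recent call last):
  File "<stdin>", line 5, in <module>
IndexError: list index out of range
```

```bash
cat >> m.py <<'E'
def find(n,q):
    for _ in range(4):
        p=shot(n); r=regions_of(p,q)
        if r and r[0]['p']>.4: return p,r[0]['pixels']
    return p,None
E
cat > m1.py <<'E'
from m import *
for n in ['top','side']:
    for q in ['cup','rinsed_cup']:
        p,m=find(n,q)
        if m is None: print('miss',n,q); continue
        c=cloud(p,m); zt=np.percentile(c[:,2],97)
        t=c[c[:,2]>zt-4]; 
        print(n,q,'top z',zt.round(1),'foot mean',t.mean(0).round(1),len(t),'minmax',t.min(0).round(),t.max(0).round())
        for a,b in [(8,20),(20,32),(32,44)]:
            l=c[(c[:,2]<zt-a)&(c[:,2]>zt-b)]
            if len(l)>20: print('   slice',a,b,circ(l),len(l))
        far=c[np.hypot(*(c[:,:2]-t.mean(0)[:2]).T)>40]
        print('   handle dir',(far.mean(0)-t.mean(0)).round(1) if len(far) else None,len(far), np.degrees(np.arctan2(*(far.mean(0)-t.mean(0))[[1,0]])).round() if len(far) else '')
    p,m=find(n,'rinser'); c=cloud(p,m); c=c[(c[:,2]>15)&(c[:,2]<30)]
    print('rinser',cv2.minAreaRect(c[:,:2].astype(np.float32)),np.median(c[:,2]))
    p,m=find(n,'star_top'); c=cloud(p,m); c=c[(c[:,2]>34)]; print('star',c.mean(0).round(1),cv2.minEnclosingCircle(c[:,:2].astype(np.float32)),np.median(c[:,2]))
    p,m=find(n,'rack'); c=cloud(p,m); c=c[(c[:,2]>12)&(c[:,2]<26)]
    print('rack',cv2.minAreaRect(c[:,:2].astype(np.float32)),np.median(c[:,2]))
    if n=='top': cv2.imwrite('pics/t1.png',cv2.resize(p['img'][110:310,170:350],(540,600),interpolation=cv2.INTER_CUBIC)[:,:,::-1])
E
python3 m1.py
```

```text
top cup top z 50.4 foot mean [429.5  38.6  48.6] 171 minmax [409.  20.  46.] [448.  59.  52.]
   slice 8 20 [427.9  38.4  25.8] 179
   slice 20 32 [424.1  38.4  32.5] 92
   slice 32 44 [429.5  38.6  31.2] 29
   handle dir [-46.8  -1.9 -29.4] 36 -178.0
top rinsed_cup top z 71.0 foot mean [690.5 121.5  69.1] 161 minmax [669. 101.  67.] [710. 142.  75.]
   slice 8 20 [692.5 122.   27. ] 158
   slice 20 32 [699.6 123.2  37.1] 99
   slice 32 44 [695.9 123.6  36.3] 65
   handle dir [ 42.1 -19.5 -27.1] 31 -25.0
rinser ((627.3119506835938, -105.73519897460938), (148.24093627929688, 128.06124877929688), 6.053518295288086) 23.00889089804332
star [ 628.1 -105.9   40.3] ((628.4420776367188, -105.0781478881836), 43.75002670288086) 40.411374100970534
rack ((651.3363647460938, 109.9430160522461), (126.30543518066406, 207.26754760742188), 86.24845886230469) 19.51288464045274
side cup top z 49.0 foot mean [426.   34.7  47.3] 252 minmax [406.  16.  45.] [449.  54.  51.]
   slice 8 20 [426.2  43.3  30.2] 304
   slice 20 32 [429.3  73.3  62.2] 283
   slice 32 44 [427.6  45.1  37.1] 286
   handle dir [-44.    2.9 -28.8] 99 176.0
side rinsed_cup top z 69.2 foot mean [686.7 119.4  67.5] 147 minmax [666. 100.  65.] [705. 139.  71.]
   slice 8 20 [690.4 123.2  28. ] 191
   slice 20 32 [690.  123.1  31.5] 191
   slice 32 44 [694.7 132.   42. ] 198
   handle dir [ 47.6  -0.4 -43.3] 65 -1.0
rinser ((625.5283203125, -108.53884887695312), (150.96954345703125, 129.9510955810547), 5.643686771392822) 22.54372914002056
star [ 623.8 -111.2   38.9] ((625.7169799804688, -107.2933120727539), 43.98617172241211) 39.307304343566045
rack ((647.2243041992188, 108.20231628417969), (128.49139404296875, 204.99905395507812), 85.68833923339844) 18.66874988980456
```

View pics/t1.png

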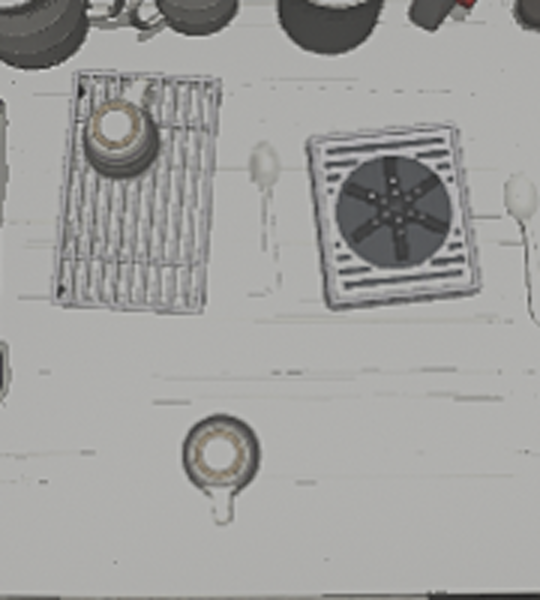

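Top crop: the cup's foot is at px (220,452) with the handle straight down in the image (towards the robot). The star is at (393,211) and the rinser is turned about 6°. The rack is about (140,190), turned about -4°, and the rinsed cup at (116,125) has its handle pointing away. All heights match the text. I'm moving towards the cup and turning so the jaws lie along world y.

```bash
cat > d.py <<'E'
import sys
from h import *
# usage: d.py x y z yawdeg (angle of tool y in world); prints units
x,y,z,a=map(float,sys.argv[1:5]); s=read_state(); T=pose(s)
a=np.radians(a); yt=[np.cos(a),np.sin(a),0]; zt=[0,0,-1]; G=np.c_[np.cross(yt,zt),yt,zt]
print('t',s['time'],'at',T[:3,3].round(1),'wf',np.round(s['wrist_force'],1),'w',round(s['grip_width'],1),s['gripper_force'])
print('shift',(T[:3,:3].T@(np.array([x,y,z])-T[:3,3])/300).round(4),'turn',(R.from_matrix(T[:3,:3].T@G).as_rotvec()/(np.pi/2)).round(4))
E
python3 -m handwheel '[[-0.643,-0.768,0,0,0,-0.12,-1],[-0.643,-0.768,0,0,0,-0.12,-1],[-0.643,-0.768,0,0,0,-0.12,-1],[-0.643,-0.768,0,0,0,-0.12,-1],[-0.643,-0.768,0,0,0,-0.12,-1],[-0.643,-0.768,0,0,0,-0.12,-1]]'; python3 d.py 428 37 190 90
```

```text
time: 2.85
tool_pos: [331.5, 320.3, 231.5]
eef_rot: [0.091, 0.996, 0.0, 0.0]
wrist_force: [0.2, 0.5, -0.1]
grip_width: 85.4
gripper_force: 0.0
t 2.85 at [331.5 320.3 231.5] wf [ 0.2  0.5 -0.1] w 85.4 0.0
shift [-0.4881 -0.8701  0.1386] turn [ 0.0002  0.0005 -0.1166]
```

```bash
python3 -m handwheel '[[-0.488,-0.87,0.138,0,0,-0.117,-1],[-0.488,-0.87,0.138,0,0,-0.117,-1],[-0.488,-0.87,0.138,0,0,-0.117,-1],[-0.488,-0.87,0.138,0,0,-0.117,-1],[-0.488,-0.87,0.138,0,0,-0.117,-1],[-0.488,-0.87,0.138,0,0,-0.117,-1]]'; cat > w.py <<'E'
from m import *
import sys
p,m=find('wrist','cup'); cv2.imwrite(sys.argv[1],p['img'][:,:,::-1])
if m is None: sys.exit('miss')
c=cloud(p,m); print(len(c),np.percentile(c,[2,50,98],axis=0).round(1).tolist())
zt=np.percentile(c[:,2],97); t=c[c[:,2]>zt-4]; print('foot z',zt,'mean',t.mean(0).round(1),'mm',t.min(0).round(),t.max(0).round(),'circ',cv2.minEnclosingCircle(t[:,:2].astype(np.float32)))
for a,b in [(6,16),(16,26),(26,36),(36,46)]:
    l=c[(c[:,2]<zt-a)&(c[:,2]>zt-b)&(c[:,0]>t[:,0].mean()-38)]
    if len(l)>20: print(a,b,circ(l),len(l))
far=c[np.hypot(*(c[:,:2]-t.mean(0)[:2]).T)>42]; d=far.mean(0)-t.mean(0); print('handle',d.round(1),len(far),np.degrees(np.arctan2(d[1],d[0])))
E
python3 w.py pics/w1.png; python3 d.py 428 37 190 90
```

```text
time: 3.6
tool_pos: [429.3, 37.1, 189.7]
eef_rot: [0.0, 1.0, 0.0, -0.0]
wrist_force: [-0.1, 0.5, 0.2]
grip_width: 85.4
gripper_force: 0.0
3780 [[377.6, 13.6, 11.5], [417.8, 39.3, 44.0], [447.7, 66.1, 50.1]]
foot z 49.904351798693895 mean [428.   40.   47.9] mm [407.  19.  46.] [450.  61.  51.] circ ((428.16973876953125, 40.50177001953125), 21.629207611083984)
6 16 [428.   40.2  24.5] 783
16 26 [426.1  40.1  27.8] 506
26 36 [427.8  40.   30. ] 182
36 46 [426.2  39.7  30.1] 121
handle [-48.4  -1.2 -23.6] 216 -178.63190262270808
t 3.7 at [428.5  39.9 189.9] wf [0.6 0.4 0.1] w 85.5 0.0
shift [ 0.0018 -0.0098 -0.0004] turn [ 0.0004 -0.0002  0.0031]
```

View pics/w1.png

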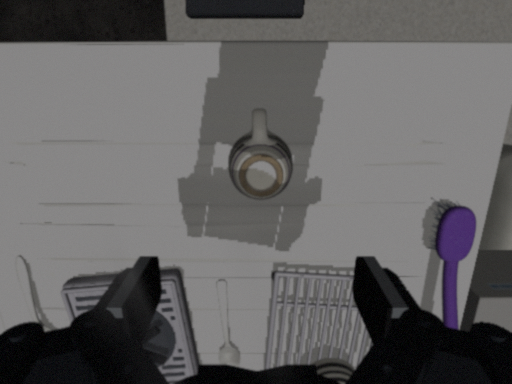

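Wrist view: the cup's foot is at px (261,175) with the handle pointing up in the image (robot side), and the jaws straddle it left and right. Next is a second, lower wrist view, relative to the tool.

```bash
python3 -m handwheel '[[0,0,0.25,0,0,0,-1],[0,0,0.25,0,0,0,-1],[0,0,0.25,0,0,0,-1]]'; cat > rel.py <<'E'
from m import *
import sys
S=[read_state()['tool_pos']]
for k in range(3):
    p,m=find('wrist','cup')
    if m is None: print('miss'); continue
    p['W']=np.diag([1,1,1,1.])@np.array(p['tool_from_camera'])
    c=cloud(p,m); zt=np.percentile(c[:,2],3); t=c[c[:,2]<zt+4]
    l=c[(c[:,2]>zt+6)&(c[:,2]<zt+16)]
    print('tool frame: foot z',zt.round(1),'mean',t.mean(0).round(1),'enc',np.round(cv2.minEnclosingCircle(t[:,:2].astype(np.float32))[0],1),'slice',circ(l)); S.append(read_state()['tool_pos'])
print(np.round(S,1).tolist())
E
python3 rel.py; python3 d.py 428 38 190 90
```

```text
time: 4.08
tool_pos: [427.9, 40.9, 114.9]
eef_rot: [-0.004, 1.0, 0.0, -0.001]
wrist_force: [0.4, -0.6, 0.6]
grip_width: 85.6
gripper_force: 0.0
tool frame: foot z 65.0 mean [ 0.1 -0.7 67. ] enc [-0.5 -0.5] slice [-0.  -0.7 24.3]
tool frame: foot z 66.9 mean [ 2.2  0.1 68.9] enc [ 1.8 -0. ] slice [ 2.2  0.1 24.3]
tool frame: foot z 67.1 mean [ 2.6  0.5 69.1] enc [2.2 0.5] slice [ 2.5  0.5 24.4]
[[427.9, 40.9, 114.9], [429.7, 40.1, 116.8], [429.8, 39.8, 116.9], [429.4, 39.7, 116.4]]
t 4.375 at [429.4  39.7 116.4] wf [0.  0.7 0.1] w 85.3 0.0
shift [ 0.0039 -0.0056 -0.2455] turn [-0.0003  0.0018  0.0036]
```

```bash
python3 -m handwheel '[[0.008,0.002,0.18,0,0,0,-1],[0.008,0.002,0.25,0,0,0,-1],[0.008,0.002,0.32,0,0,0,-1],[0.008,0.002,0.366,0,0,0,-1],[0.008,0.002,0.366,0,0,0,-1],[0.008,0.002,0.366,0,0,0,-1],[0.008,0.002,0.366,0,0,0,-1]]'; python3 d.py 427 40 6 90
```

```text
time: 5.25
tool_pos: [426.8, 40.1, 6.0]
eef_rot: [-0.003, 1.0, -0.0, 0.001]
wrist_force: [-0.5, 0.3, 0.1]
grip_width: 85.4
gripper_force: 0.0
t 5.25 at [426.8  40.1   6. ] wf [-0.5  0.3  0.1] w 85.4 0.0
shift [-0.0008 -0.0005 -0.0001] turn [-0.0002  0.0012  0.0035]
```

```bash
python3 -m handwheel '[[0,0,0,0,0,0,-0.6],[0,0,0,0,0,0,-0.5],[0,0,0,0,0,0,-0.47],[0,0,0,0,0,0,-0.47]]'
```

```text
time: 5.75
tool_pos: [426.0, 40.3, 5.1]
eef_rot: [-0.003, 1.0, -0.0, 0.0]
wrist_force: [1.4, -0.2, 0.6]
grip_width: 62.9
gripper_force: 0.1
```

```bash
python3 -m handwheel '[[0,0,0,0,0,0,-0.44],[0,0,0,0,0,0,-0.44]]';python3 -m handwheel '[[0,0,0,0,0,0,-0.42],[0,0,0,0,0,0,-0.42]]'
```

```text
time: 6.0
tool_pos: [426.1, 40.2, 5.2]
eef_rot: [-0.003, 1.0, -0.0, 0.0]
wrist_force: [-1.0, -0.5, 0.8]
grip_width: 61.7
gripper_force: 2.3
time: 6.25
tool_pos: [426.2, 40.2, 5.3]
eef_rot: [-0.003, 1.0, -0.0, 0.0]
wrist_force: [-1.5, -1.2, 4.4]
grip_width: 60.9
gripper_force: 8.7
```

```bash
python3 -m handwheel '[[0,0,0,0,0,0,-0.41],[0,0,0,0,0,0,-0.41]]';python3 -m handwheel '[[0,0,0,0,0,0,-0.405],[0,0,0,0,0,0,-0.405]]'
```

```text
time: 6.5
tool_pos: [426.1, 40.2, 5.4]
eef_rot: [-0.003, 1.0, -0.0, 0.0]
wrist_force: [-1.5, -0.7, 6.3]
grip_width: 60.4
gripper_force: 13.3
time: 6.75
tool_pos: [426.2, 40.2, 5.4]
eef_rot: [-0.003, 1.0, -0.0, 0.0]
wrist_force: [-2.1, -0.6, 6.2]
grip_width: 60.1
gripper_force: 15.9
```

```bash
python3 -m handwheel '[[0,0,-0.03,0,0,0,-0.405],[0,0,-0.06,0,0,0,-0.405],[0,0,-0.15,0,0,0,-0.405],[0,0,-0.25,0,0,0,-0.405],[0,0,-0.35,0,0,0,-0.405],[0,0,-0.35,0,0,0,-0.405],[0,0,-0.35,0,0,0,-0.405]]'; python3 d.py 626 -105 100 90
```

```text
time: 7.62
tool_pos: [425.2, 40.4, 109.2]
eef_rot: [-0.003, 1.0, 0.0, -0.001]
wrist_force: [-0.6, 0.8, -1.6]
grip_width: 60.4
gripper_force: 15.5
t 7.625 at [425.2  40.4 109.2] wf [-0.6  0.8 -1.6] w 60.4 15.462044833257096
shift [-0.6668 -0.4885  0.0296] turn [ 0.0002 -0.0008  0.0035]
```

```bash
python3 -m handwheel '[[-0.08,-0.06,0,0,0,0,-0.405],[-0.2,-0.15,0,0,0,0,-0.405],[-0.33,-0.24,0,0,0,0,-0.405],[-0.46,-0.33,0,0,0,0,-0.405],[-0.58,-0.42,0,0,0,0,-0.405],[-0.667,-0.488,0,0,0,0,-0.405],[-0.667,-0.488,0,0,0,0,-0.405],[-0.667,-0.488,0,0,0,0,-0.405]]'; cat > chk.py <<'E'
from m import *
import sys
p,m=find('wrist',sys.argv[1]); cv2.imwrite('pics/'+sys.argv[2],p['img'][:,:,::-1])
W=np.array(p['W'])
for q in ['cup','star_top','rinser','rinsed_cup','rack']:
    r=regions_of(p,q)
    if r:
        c=cloud(p,r[0]['pixels']); print(q,round(r[0]['p'],2),r[0]['rect'],np.percentile(c,[3,50,97],axis=0).round(0).tolist())
        if q=='cup': zt=np.percentile(c[:,2],97); t=c[c[:,2]>zt-4]; print('foot',zt,t.mean(0).round(1))
        if q=='rinser': k=c[(c[:,2]>15)&(c[:,2]<30)]; print(cv2.minAreaRect(k[:,:2].astype(np.float32)))
E
python3 chk.py cup w2.png; python3 d.py 626 -105 70 90
```

```text
time: 8.62
tool_pos: [625.2, -104.2, 108.0]
eef_rot: [-0.003, 1.0, 0.001, -0.002]
wrist_force: [0.1, 0.1, -0.5]
grip_width: 59.9
gripper_force: 15.4
cup 0.93 [185.4, 154.2, 138.9, 213.5] [[579.0, -128.0, 113.0], [612.0, -104.0, 145.0], [642.0, -80.0, 152.0]]
foot 152.11006180082407 [ 626.3 -104.   150.2]
star_top 0.62 [193.6, 148.1, 121.8, 56.2] [[585.0, -143.0, 37.0], [612.0, -108.0, 40.0], [620.0, -71.0, 41.0]]
rinser 0.72 [150.2, 87.3, 194.0, 164.0] [[554.0, -167.0, 20.0], [590.0, -106.0, 23.0], [652.0, -47.0, 40.0]]
((614.1823120117188, -105.27899932861328), (122.65147399902344, 127.6827621459961), 5.798182964324951)
rinsed_cup 0.72 [504.8, 260.4, 7.2, 79.3] [[680.0, 91.0, 21.0], [700.0, 93.0, 26.0], [736.0, 102.0, 35.0]]
rack 0.58 [419.4, 78.9, 92.6, 260.3] [[553.0, 46.0, -0.0], [652.0, 64.0, 19.0], [746.0, 103.0, 21.0]]
t 8.975 at [ 626.6 -104.6  110.2] wf [-0.3 -0.2 -1.9] w 60.1 15.433628960017813
shift [ 0.0019 -0.0013  0.1342] turn [0.     0.0001 0.0038]
```

View pics/w2.png

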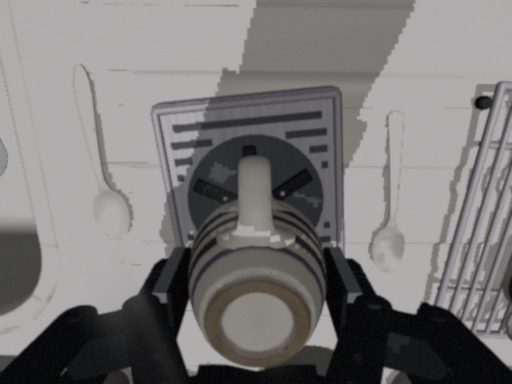

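Wrist view: the cup is held upright with its foot at px (258,322), over the star at about (256,195), whose arms show in front. The estimated offset is about 2 mm. I'm lowering it in steps.

```bash
python3 -m handwheel '[[-0.003,0,0.06,0,0,0,-0.405],[-0.003,0,0.12,0,0,0,-0.405],[-0.003,0,0.17,0,0,0,-0.405],[-0.003,0,0.2,0,0,0,-0.405],[-0.003,0,0.2,0,0,0,-0.405],[-0.003,0,0.2,0,0,0,-0.405],[-0.003,0,0.2,0,0,0,-0.405]]'; python3 -m handwheel '[[0,0,0.005,0,0,0,-0.405],[0,0,0.01,0,0,0,-0.405],[0,0,0.015,0,0,0,-0.405],[0,0,0.02,0,0,0,-0.405],[0,0,0.02,0,0,0,-0.405],[0,0,0.02,0,0,0,-0.405]]'
```

```text
time: 9.85
tool_pos: [628.3, -105.2, 50.9]
eef_rot: [-0.003, 1.0, -0.0, 0.001]
wrist_force: [-0.2, 0.6, -1.5]
grip_width: 60.6
gripper_force: 15.4
time: 10.6
tool_pos: [627.9, -105.0, 44.4]
eef_rot: [-0.003, 1.0, -0.0, 0.0]
wrist_force: [-1.2, 1.5, 2.4]
grip_width: 60.2
gripper_force: 15.8
```

```bash
python3 -m handwheel '[[0,0,0.004,0,0,0,-0.405],[0,0,0.008,0,0,0,-0.405],[0,0,0.012,0,0,0,-0.405],[0,0,0.016,0,0,0,-0.405],[0,0,0.016,0,0,0,-0.405],[0,0,0.016,0,0,0,-0.405]]'; python3 -m handwheel '[[0,0,0.003,0,0,0,-0.405],[0,0,0.006,0,0,0,-0.405],[0,0,0.009,0,0,0,-0.405],[0,0,0.009,0,0,0,-0.405]]'
```

```text
time: 11.35
tool_pos: [627.9, -105.0, 39.4]
eef_rot: [-0.003, 1.0, -0.0, 0.0]
wrist_force: [-0.6, 1.6, 4.4]
grip_width: 60.1
gripper_force: 16.0
time: 11.85
tool_pos: [627.9, -105.0, 36.7]
eef_rot: [-0.003, 1.0, -0.0, 0.0]
wrist_force: [-1.0, 1.2, 4.8]
grip_width: 60.0
gripper_force: 16.2
```

```bash
python3 -m handwheel '[[0,0,0.002,0,0,0,-0.405],[0,0,0.002,0,0,0,-0.405],[0,0,0.002,0,0,0,-0.405],[0,0,0.002,0,0,0,-0.405],[0,0,0.002,0,0,0,-0.405],[0,0,0.002,0,0,0,-0.405],[0,0,0.002,0,0,0,-0.405],[0,0,0.002,0,0,0,-0.405]]'; python3 - <<'E'
from m import *
for n in ['side','top','wrist']:
    p,m=find(n,'cup')
    if n=='side': cv2.imwrite('pics/s2.png',cv2.resize(p['img'][170:310,230:400],(680,560),interpolation=cv2.INTER_CUBIC)[:,:,::-1])
    if m is None: print('miss',n);continue
    c=cloud(p,m); zt=np.percentile(c[:,2],97); print(n,'foot z',zt.round(1),c[c[:,2]>zt-4].mean(0).round(1))
E
python3 d.py 628 -105 100 90
```

```text
time: 12.85
tool_pos: [627.9, -105.1, 36.2]
eef_rot: [-0.003, 1.0, -0.0, 0.0]
wrist_force: [-1.3, 1.0, 5.7]
grip_width: 60.4
gripper_force: 16.2
side foot z 80.0 [ 622.2 -107.5   78.6]
miss top
wrist foot z 80.4 [ 628.9 -104.7   78.4]
t 13.45 at [ 627.9 -105.    36.2] wf [-0.8  1.2  5. ] w 60.4 16.18949156239978
shift [-4.000e-04  1.000e-04 -2.127e-01] turn [-0.0001  0.0002  0.0035]
```

View pics/s2.png

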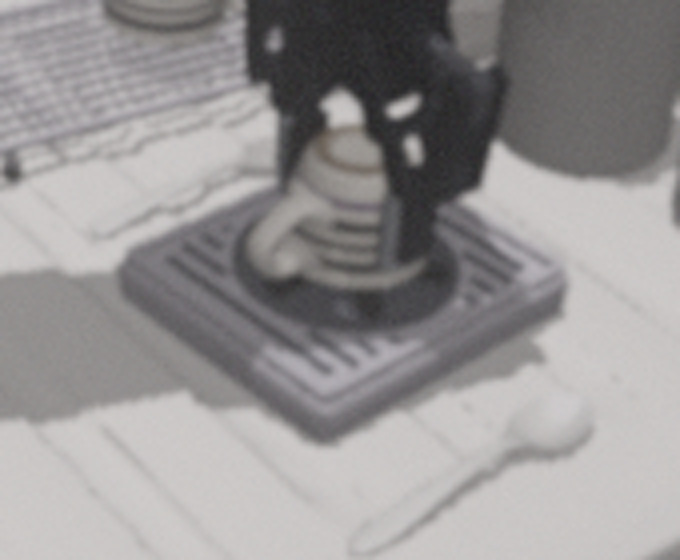

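Side crop: the cup stands upright and centred on the sunken star at px (350,290). Its foot is at z 80 instead of 90, so the star is well past 5 mm down, and it was held for more than 1.5 s. I'm lifting it and carrying it to the rack.

```bash
python3 -m handwheel '[[0,0,-0.02,0,0,0,-0.405],[0,0,-0.04,0,0,0,-0.405],[0,0,-0.1,0,0,0,-0.405],[0,0,-0.18,0,0,0,-0.405],[0,0,-0.25,0,0,0,-0.405],[0,0,-0.25,0,0,0,-0.405]]'; python3 -m handwheel '[[0.01,0.07,0,0,0,0,-0.405],[0.03,0.2,0,0,0,0,-0.405],[0.045,0.33,0,0,0,0,-0.405],[0.06,0.46,0,0,0,0,-0.405],[0.08,0.59,0,0,0,0,-0.405],[0.097,0.723,0,0,0,0,-0.405],[0.097,0.723,0,0,0,0,-0.405],[0.097,0.723,0,0,0,0,-0.405]]';  python3 chk.py cup w3.png; python3 d.py 599 112 25.5 90
```

```text
time: 14.2
tool_pos: [629.2, -105.6, 113.7]
eef_rot: [-0.003, 1.0, -0.001, 0.002]
wrist_force: [0.3, -0.2, -2.1]
grip_width: 60.3
gripper_force: 15.4
time: 15.2
tool_pos: [596.5, 112.2, 110.0]
eef_rot: [-0.003, 1.0, -0.0, -0.001]
wrist_force: [-0.1, -0.1, -1.3]
grip_width: 60.7
gripper_force: 15.4
cup 0.68 [184.0, 154.3, 141.4, 213.7] [[550.0, 88.0, 114.0], [583.0, 112.0, 146.0], [613.0, 136.0, 154.0]]
foot 154.09681783644015 [597.5 112.4 152.1]
star_top 0.66 [0.7, 255.7, 18.6, 10.9] [[638.0, -74.0, 35.0], [642.0, -68.0, 40.0], [648.0, -63.0, 41.0]]
rinser 0.59 [0.7, 125.8, 88.2, 190.7] [[553.0, -88.0, 7.0], [630.0, -55.0, 22.0], [693.0, -36.0, 27.0]]
((623.461181640625, -71.32221984863281), (147.9521942138672, 66.24205780029297), 4.517459869384766)
rinsed_cup 0.5 [247.2, 348.7, 58.7, 25.5] [[694.0, 107.0, 53.0], [703.0, 132.0, 69.0], [725.0, 143.0, 70.0]]
rack 0.73 [176.0, 120.7, 180.8, 245.7] [[547.0, 51.0, -1.0], [585.0, 116.0, 19.0], [748.0, 176.0, 21.0]]
t 15.55 at [597.6 111.1 111. ] wf [-0.4 -0.2 -0.3] w 60.3 15.447956332645845
shift [-0.0048  0.003   0.2849] turn [-0.     -0.      0.0028]
```

View pics/w3.png

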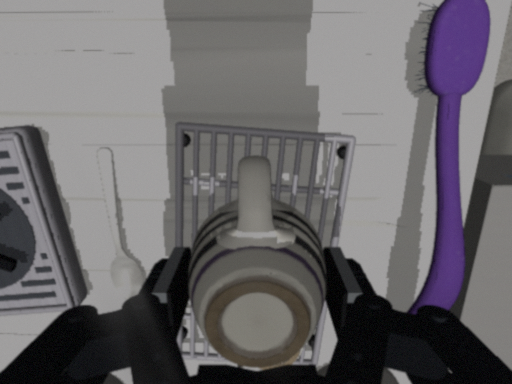

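Wrist view: the cup, foot at px (258,322), is over the near half of the rack and centred between its long edges (177 to 345). The rinsed cup is just visible beyond. I'm lowering it.

```bash
python3 -m handwheel '[[-0.004,0.003,0.06,0,0,0,-0.405],[-0.004,0.003,0.13,0,0,0,-0.405],[-0.004,0.003,0.19,0,0,0,-0.405],[-0.004,0.003,0.24,0,0,0,-0.405],[-0.004,0.003,0.262,0,0,0,-0.405],[-0.004,0.003,0.262,0,0,0,-0.405],[-0.004,0.003,0.262,0,0,0,-0.405],[-0.004,0.003,0.262,0,0,0,-0.405]]'; python3 -m handwheel '[[0,0,0.004,0,0,0,-0.405],[0,0,0.008,0,0,0,-0.405],[0,0,0.012,0,0,0,-0.405],[0,0,0.012,0,0,0,-0.405],[0,0,0.012,0,0,0,-0.405]]'
```

```text
time: 16.55
tool_pos: [599.3, 112.7, 33.2]
eef_rot: [-0.003, 1.0, -0.0, 0.001]
wrist_force: [-0.1, 0.5, -1.1]
grip_width: 60.3
gripper_force: 15.4
time: 17.18
tool_pos: [598.6, 112.6, 28.7]
eef_rot: [-0.003, 1.0, -0.0, -0.0]
wrist_force: [0.8, 0.3, -1.2]
grip_width: 60.4
gripper_force: 15.4
```

```bash
python3 -m handwheel '[[0,0,0.002,0,0,0,-0.405],[0,0,0.004,0,0,0,-0.405],[0,0,0.004,0,0,0,-0.405],[0,0,0.004,0,0,0,-0.405]]'; python3 -m handwheel '[[0,0,0.002,0,0,0,-0.405],[0,0,0.003,0,0,0,-0.405],[0,0,0.003,0,0,0,-0.405]]';  python3 -m handwheel '[[0,0,0.002,0,0,0,-0.405],[0,0,0.002,0,0,0,-0.405],[0,0,0.002,0,0,0,-0.405]]'
```

```text
time: 17.68
tool_pos: [598.7, 112.6, 27.6]
eef_rot: [-0.003, 1.0, -0.0, 0.0]
wrist_force: [0.1, 0.3, -0.8]
grip_width: 60.1
gripper_force: 15.4
time: 18.05
tool_pos: [598.6, 112.6, 26.6]
eef_rot: [-0.003, 1.0, 0.0, -0.0]
wrist_force: [0.1, 0.8, -1.9]
grip_width: 60.1
gripper_force: 15.4
time: 18.42
tool_pos: [598.6, 112.6, 26.1]
eef_rot: [-0.003, 1.0, 0.0, 0.0]
wrist_force: [-0.5, -0.8, -1.4]
grip_width: 60.1
gripper_force: 15.4
```

```bash
python3 -m handwheel '[[0,0,0.002,0,0,0,-0.405],[0,0,0.002,0,0,0,-0.405],[0,0,0.002,0,0,0,-0.405]]'; python3 -m handwheel '[[0,0,0.002,0,0,0,-0.405],[0,0,0.002,0,0,0,-0.405],[0,0,0.002,0,0,0,-0.405]]'
```

```text
time: 18.8
tool_pos: [598.7, 112.6, 25.5]
eef_rot: [-0.003, 1.0, -0.0, 0.0]
wrist_force: [-0.0, -0.5, -0.3]
grip_width: 60.1
gripper_force: 15.5
time: 19.18
tool_pos: [598.9, 112.7, 25.2]
eef_rot: [-0.003, 1.0, -0.0, 0.0]
wrist_force: [0.8, -0.3, 4.0]
grip_width: 60.1
gripper_force: 15.9
```

Contact (about 5 N). I'm opening gently, then backing straight up.

```bash
python3 -m handwheel '[[0,0,0,0,0,0,-0.415],[0,0,0,0,0,0,-0.425],[0,0,0,0,0,0,-0.44],[0,0,0,0,0,0,-0.46],[0,0,0,0,0,0,-0.5],[0,0,0,0,0,0,-0.6],[0,0,0,0,0,0,-0.8],[0,0,0,0,0,0,-1]]'; python3 -m handwheel '[[0,0,0,0,0,0,-1],[0,0,0,0,0,0,-1],[0,0,0,0,0,0,-1],[0,0,0,0,0,0,-1]]'
```

```text
time: 20.18
tool_pos: [598.6, 112.6, 24.9]
eef_rot: [-0.003, 1.0, -0.0, -0.0]
wrist_force: [0.3, 0.1, -0.6]
grip_width: 85.4
gripper_force: 0.0
time: 20.68
tool_pos: [598.6, 112.6, 24.9]
eef_rot: [-0.003, 1.0, 0.0, -0.0]
wrist_force: [-0.4, 0.6, 0.3]
grip_width: 85.3
gripper_force: 0.0
```

```bash
python3 -m handwheel '[[0,0,-0.04,0,0,0,-1],[0,0,-0.1,0,0,0,-1],[0,0,-0.2,0,0,0,-1],[0,0,-0.32,0,0,0,-1],[0,0,-0.45,0,0,0,-1],[0,0,-0.55,0,0,0,-1],[0,0,-0.55,0,0,0,-1],[0,0,-0.55,0,0,0,-1]]'; python3 chk.py cup w4.png; python3 - <<'E'
from m import *
for q in ['cup','rinsed_cup']:
    p=shot('side')
    for r in regions_of(p,q)[:2]:
        c=cloud(p,r['pixels']); zt=np.percentile(c[:,2],97); print(q,r['p'],'foot z',zt.round(1),c[c[:,2]>zt-4].mean(0).round(1))
E
```

```text
time: 21.68
tool_pos: [598.1, 112.6, 189.5]
eef_rot: [-0.003, 1.0, -0.0, -0.0]
wrist_force: [-0.4, 0.1, -0.5]
grip_width: 85.8
gripper_force: 0.0
cup 0.79 [218.3, 114.6, 71.0, 96.1] [[553.0, 88.0, 32.0], [590.0, 112.0, 64.0], [618.0, 138.0, 70.0]]
foot 69.5740974185431 [600.8 112.6  67.6]
star_top 0.73 [2.9, 160.4, 70.2, 83.3] [[590.0, -125.0, 35.0], [628.0, -102.0, 40.0], [663.0, -68.0, 41.0]]
rinser 0.92 [0.0, 113.7, 121.6, 152.5] [[555.0, -140.0, 13.0], [623.0, -83.0, 23.0], [695.0, -38.0, 41.0]]
((626.5887451171875, -100.65223693847656), (147.80577087402344, 123.77214813232422), 5.137043476104736)
rinsed_cup 0.63 [237.2, 226.0, 63.9, 82.2] [[659.0, 97.0, 26.0], [676.0, 121.0, 59.0], [725.0, 148.0, 70.0]]
rack 0.69 [189.9, 107.1, 143.7, 198.1] [[549.0, 48.0, 13.0], [629.0, 91.0, 19.0], [750.0, 175.0, 21.0]]
cup 0.6 foot z 68.9 [599.2 108.5  67.3]
rinsed_cup 0.6 foot z 69.1 [686.9 119.1  67.5]
```

View pics/w4.png

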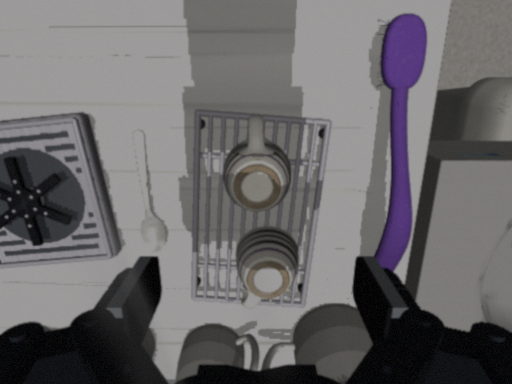

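The cup, foot at px (257,185), stands level on the rack with its foot at z about 69.6, roughly 49 mm from the rack's centre lengthways. The rinsed cup, foot at px (267,280), hasn't moved: side view reads (686.9, 119.1) against (686.7, 119.4) at the start. The gripper is clear.

```bash
python3 -c "
from workcell import close_job
print(close_job())"
```

```text
the job is handed in; nothing more can be done
None
```

I rinsed the cup on the star, pressed about 8–10 mm for over a second, and set it upside down and level on the rack without moving the other cup; the job is handed in, but no verdict came back.

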